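Snug one clamp's screw, then poise the key over the other

ROBOT

A 7-joint arm with a two-finger parallel gripper is mounted at the origin on the work surface. World frame = base frame: x ahead of the robot, y to its left, z up, the work surface at z = 0. Lengths are in mm, angles in rad, forces in N, time in s.
With the tool pointing down it reaches from about 400 to 750 mm from the base axis. Payload 19.5 kg.
Tool frame: the origin (TCP) lies midway between the tips of the shut fingers; the grasp point (between the pads) lies 19 mm behind it; z points along the fingers, y is the line along which they close (so a half turn about z gives the same grasp; the last joint's range is limited). The gripper opens to 85 mm and grips with 20 to 120 N. Pads are 22 mm wide; open, the fingers measure 114 mm over their backs; the gripper's body (76 mm by 85 mm) begins 54 mm behind the grasp point. The pads swing forward as they close: fully open they stand 13 mm farther back than shut.
Start: joints at [1.103, 0.707, -0.028, 1.485, 0.022, 0.951, -0.075], TCP at [237.493, -523.633, 231.268] pointing down, gripper open.
Joint ranges: [-2.71, 2.71], [-0.32, 2.16], [-1.57, 1.52], [0, 2.45], [-1.46, 4.6], [0, 2.02], [-2.83, 2.83]. Speed limits (rad/s): [1.89, 1.89, 2.57, 2.57, 3.01, 3.01, 3.01].

INTERFACE

Orientations are given as a unit quaternion [w, x, y, z].
In Python, from station import get_state, read_camera, job_done, search_frame, regions_of, mark_of gives the robot as it stands. The module is installed in compiled form; this text tells all that it offers.
- The arm moves only by the shell command python3 -m jog 'ROWS' [OPENING]. ROWS is JSON, a list of rows, each a list of 4 numbers: the shift along the tool's x, y, z in mm, then the turn about the tool's z in degrees. In form: [[tx, ty, tz, roll], ...]. A call has exactly 8 rows; each row is the pose to reach, as a shift and turn from the pose commanded when the call began, along the tool's axes at that moment; what a row does not reach only later rows make up. A row lasts 1/8 s, in which the tool goes at most 62.5 mm and 10.7 degrees, less where a joint would pass 70% of its speed; a pose out of reach is approached as far as the arm can. A call with a gripper value outside its range is refused whole. OPENING is the opening in per cent of the stroke, from 0 (shut) to 100 (fully open), set as the call begins (- or left out, the last holds). The fingers move at their own pace and stop on an object; the grip force is fixed at half the most. Time passes only in rows, so rows that repeat a pose let the fingers close, or fill a call up. It gives the time, the measured TCP pose, the force, the opening and the grip force at its end, in the units of the state.
- get_state(): the state, without advancing time (a new reading comes with each control period).
- read_camera(name): name is "scene" or "top"; returns a dict with "image" (400x640x3 uint8, red, green, blue), "vertical_fov" (degrees; the focal length in pixels is half the picture's height over the tangent of half this angle, whatever the lens; pixels are square), "cx", "cy" (the principal point, pixels), "origin" and "attitude" of the camera in the world. Camera axes: x right, y up, looking along -z (the intrinsics and any distortion apply to the point x, -y, -z); pixel columns grow to the right and rows downward; lengths in mm; the calibration is good to about 2 mm. A picture is of the moment at which its call begins. There is no depth.
- job_done(): hands the job in; it is judged then, once.
Trained networks look in a picture, given as the dict that the camera call returned (one of the last four; its "shot" number tells which), for a name from the list of things; names that differ only in an ending like _2 or _b are one class to them, and where a whole thing is asked for, a point or a joint stands for the part that bears it (a point fixed in the world has none). Each returns a list of dicts, best first, with "conf" (0 to 1); they miss things now and then, are a little off and sometimes report something else, mostly with a low value. They report only what shows in the picture. A call takes as long as a camera call. They do not tell look-alikes from the thing itself.
- search_frame(picture, label): "location" ([column, row] in pixels, amid what is visible of it).
- regions_of(picture, label): "pixels" (400x640 bool, what is visible of it) and "location" ([column, row] in pixels, amid what is visible of it).
- mark_of(picture, label): "location" ([column, row] in pixels: a listed point, or the origin of a listed thing).
The state is a dict: "clock": time; "q": joint angles; "qvel": joint speeds; "effort": joint torques, N m; "ee_pos": TCP position; "eef_rot": TCP orientation; "ft_force": force on the tool from outside, world axes, zero at the start; "ft_torque": the same for the moment, N m; "opening": finger opening in mm; "grip_force": force on a finger pad.
Only numpy, scipy, OpenCV 4.12 (cv2) and the standard library are available. Lean on these libraries where they do the work, as an engineer would, in place of code of your own. Each camera call takes 0.05 s, during which the arm holds its last target. There are 200 camera calls.

TASK

Take the red-handled key out of its wooden stand and, with its blade in the slot, turn the brass screw of the clamp whose latch is shut (orange latch) clockwise until it stops; only the key, not the fingers, may press on that clamp. Then lift the key over the grey riser and the things standing on it to the clamp whose latch is open (blue latch), and finish while still holding the key upright and still about a centimetre above that clamp's brass screw, centred on it and with the blade in line with its slot, so that I can slide a plate in before you go on. Do not touch the open clamp at all, and leave the lens, hood, canister, cup and lens cap where they are.

Things in the scene. Friction and masses are not known exactly. Their poses are not given: they have to be found in the camera images.
- key_tip (a point): Middle of the blade's edge, the bottom of the upright loose key (about 80 g, 100 mm tall). Upwards: steel blade 20 mm wide (along x), 3.5 mm thick (along y), up to 16 mm; shank 9 mm in diameter to 40 mm; collar 30 mm in diameter to 45 mm; red handle to 100 mm, 26 mm along x, 14 mm along y. z runs along the key from blade to handle. The blade is the same after a half turn.
- key_grip (a point): Centre of the key's red handle (26 mm along x, 14 mm along y, 55 mm tall), 72.5 mm above the blade's edge; same axes as key_tip. Pinch it across y.
- key_stand: Fixed dark wood block, 64 x 60 mm, 45 mm tall, origin at the centre of its underside. The key's blade and shank hang in its slot-shaped through hole, 25 mm (x) by 11 mm (y); the key's collar rests on the block's top, the blade's edge 5 mm above the work surface. Lift the key straight up at least 42 mm to free it.
- shut_slot (a point): Centre of the top face of the brass screw head on the clamp whose latch is shut. The head is 28 mm in diameter and stands 17 mm above the clamp's body, its top 39 mm above the work surface. A straight slot 6.5 mm wide and 8 mm deep, open at both ends, runs right across the head along this point's x axis and turns with the screw. z is up.
- shut_screw (a joint): Turn of the shut clamp's captive screw, rad: grows as it turns clockwise seen from above (the slot's yaw falls as much). Starts between 0 and 0.35; firm stop, fully tight, at 1.2. Friction about 0.07 N m; it stays where it is left and does not rise or sink. The blade has about 0.17 rad of play in the slot either way.
- open_clamp: The clamp whose latch is open: the same fixed aluminium clamp, but its blue latch sticks straight out 60 mm towards the robot (-x of the clamp). Origin at the centre of its underside; its brass screw stands 28 mm from there along the clamp's +x. It must not be touched.
- open_slot (a point): Centre of the top face of the brass screw head on the clamp whose latch is open (blue latch sticking out), same head and slot as on the other clamp, its top 39 mm above the work surface; the slot runs along this point's x axis, z is up.
- open_screw (a joint): Turn of the open clamp's captive screw, rad, growing clockwise from above; starts between -0.6 and 0.6 and is to be left as it is.
- riser_top (a point): Centre of the top face of a fixed grey concrete-look riser that stands between the two clamps: 420 mm long (its x, away from the robot), 100 mm wide (its y), top 60 mm above the work surface.
- lens_mid (a point): Centre of a silver macro lens standing on the riser, 63 mm in diameter, 73 mm tall (top 133 mm above the work surface, the tallest thing there). Leave alone.
- hood_mid (a point): Centre of a charcoal ring-shaped lens hood on the riser, 68 mm in diameter, 32 mm tall. Leave alone.
- canister_mid (a point): Centre of a translucent blue twist cap canister on the riser, 51 mm in diameter, 58 mm tall. Leave alone.
- cup_mid (a point): Centre of a white ceramic espresso cup with a handle on the work surface, 62 mm in diameter, 55 mm tall. Leave alone.
- lens_cap_mid (a point): Centre of a black lens cap lying on the work surface, 66 mm in diameter, 8 mm thick. Leave alone.
- key: The whole key, same axes; its origin is key_tip.
- shut_clamp: Fixed aluminium clamp whose latch is shut: short orange latch folded flat along its face towards the robot (-x). Body 90 x 56 mm, 22 mm tall, two jaws up to 34 mm. Origin at the centre of its underside, its screw stands 28 mm from there along the clamp's +x.
Not all that is in view belongs to the job. What is shaped like the shut_clamp but green is not meant.

How it is judged (in metres and radians):
On the way, in this order (a step that is already met when the one before it is completed fails the run):
1. the key's blade is in the slot of the shut clamp's screw (z of key_tip in the frame of shut_slot between -0.02 and -0.003 m and horizontal distance between key_tip and shut_slot below 0.007 m), for 0.1 s.
2. the shut clamp's screw has been turned clockwise to its stop with the blade in its slot (value of joint shut_screw above 1.1 rad and z of key_tip in the frame of shut_slot between -0.02 and -0.002 m and horizontal distance between key_tip and shut_slot below 0.007 m), for 0.1 s.
3. the key is carried above the riser (y of key_tip in the frame of riser_top between -0.06 and 0.06 m and x of key_tip in the frame of riser_top between -0.22 and 0.22 m and height (world z) of key_tip above 0.065 m), for 0.04 s.
At the end, for the whole second after the job is handed in: Key held still and upright (0.1 rad), its edge 3 to 20 mm above the open clamp's screw, within 5 mm of its centre and 0.15 rad of its slot, not touching that clamp; the shut clamp's screw at its stop (above 1.1 rad); bystanders within 20 mm of their starts and untipped (z of key_tip in the frame of open_slot between 0.003 and 0.02 m and horizontal distance between key_tip and open_slot below 0.005 m and angle between the x axis of key_tip and the x axis of open_slot, either way round below 0.15 rad and angle between key_tip's own z axis and vertical below 0.1 rad and contact force between the fingers and key above 1 N and contact force between key and open_clamp below 0.05 N and linear speed of key below 0.03 m/s and value of joint shut_screw above 1.1 rad and distance of each of lens_mid, hood_mid, canister_mid, cup_mid, lens_cap_mid from where it was at the start of the episode below 0.02 m and angle between each of lens_mid, hood_mid, canister_mid, cup_mid, lens_cap_mid's own z axis and vertical below 0.3 rad); the arm keeps its last pose, push and grip.
It fails at once if the open clamp or its screw is touched (contact force between open_clamp and anything else above 0.5 N).
It fails at once if a bystander (lens, hood, canister, cup, lens cap) is shifted by more than 20 mm or tipped (not (distance of each of lens_mid, hood_mid, canister_mid, cup_mid, lens_cap_mid from where it was at the start of the episode below 0.02 m and angle between each of lens_mid, hood_mid, canister_mid, cup_mid, lens_cap_mid's own z axis and vertical below 0.3 rad)).
It fails at once if the screw is turned by the fingers instead of the key (contact force between the fingers and shut_clamp above 2 N).
It also fails if it takes over 51 s, if anything falls off the work surface, if the arm or the gripper's body presses on something with over 40 N, if the wrist force passes 120 N, or if a joint passes its speed limit or range.

## Working session

There is one attempt and no reset: what is moved stays moved. The work goes in short steps, Python scripts to look and compute and a shell command to move; the robot and the scene stay as the last step left them, time stands still between calls to the robot, and variables do not carry over. Pictures are saved under pics/ and viewed, at most 10 in all, crops included, and the job is handed in when it is done.

```bash
mkdir -p pics; cat > h.py <<'E'
import numpy as np, cv2
from scipy.spatial.transform import Rotation as R
from station import *
def rot(q): return R.from_quat([q[1],q[2],q[3],q[0]]).as_matrix()
def K(p):
    f=200/np.tan(np.radians(p["vertical_fov"])/2)
    return f
def ray(p,uv):
    f=K(p); M=rot(p["attitude"]) if np.size(p["attitude"])==4 else np.array(p["attitude"])
    d=np.array([(uv[0]-p["cx"])/f,-(uv[1]-p["cy"])/f,-1.])
    return np.array(p["origin"]),M@d
def at(p,uv,z):
    o,d=ray(p,uv); return o+d*(z-o[2])/d[2]
def proj(p,X):
    M=rot(p["attitude"]); c=M.T@(np.array(X)-np.array(p["origin"])); f=K(p)
    return [p["cx"]+f*c[0]/-c[2],p["cy"]-f*c[1]/-c[2]]
E
python3 - <<'E'
from h import *
print(get_state())
H=dict(key_grip=77.5,key_stand=0,shut_slot=39,open_slot=39,open_clamp=0,shut_clamp=0,riser_top=60,lens_mid=96.5,hood_mid=76,canister_mid=89,cup_mid=27.5,lens_cap_mid=4)
for n in("scene","top"):
    p=read_camera(n); cv2.imwrite(f"pics/{n}0.png",p["image"][:,:,::-1])
    print(n,{k:v for k,v in p.items() if k!="image"})
    for k,z in H.items():
        print(k,[(round(m["conf"],2),np.round(m["location"],1).tolist(),np.round(at(p,m["location"],z)[:2]).tolist()) for m in mark_of(p,k)[:4]])
E
```

```text
{'clock': 0.0, 'q': array([ 1.10332475,  0.70706764, -0.02766414,  1.48499435,  0.02199797,
        0.95089438, -0.07549028]), 'qvel': array([ 0.00066367,  0.00024223,  0.00015593, -0.00043976, -0.00250003,
        0.00065813, -0.00114381]), 'effort': array([ 1.25903945e-03, -8.83215952e+01,  1.23482142e+00, -2.36165982e+01,
        1.68256840e-02,  6.60772886e-03, -1.98734887e-05]), 'ee_pos': array([ 237.40206744, -523.41829534,  230.8484305 ]), 'eef_rot': array([-5.18908871e-04,  9.77420441e-01,  2.11303097e-01, -1.12944439e-04]), 'ft_force': array([0.14592803, 0.32146042, 0.31119334]), 'ft_torque': array([-0.02673976,  0.03162706,  0.00859415]), 'grip_force': 0.0, 'opening': 85.2679405427897}
scene {'vertical_fov': 51.43238802173376, 'cx': 318.33699651831233, 'cy': 196.4167610270655, 'origin': array([1326.99996721,  306.04414565,  756.61569866]), 'attitude': array([0.50539132, 0.24215673, 0.37099549, 0.74047423]), 'shot': 1}
key_grip [(0.53, [458.6, 223.6], [488.0, 329.0])]
key_stand [(0.75, [456.1, 246.0], [483.0, 337.0])]
shut_slot [(0.59, [413.6, 216.1], [451.0, 216.0]), (0.46,
[... 1087 characters left out ...]
08.4], [575.0, -166.0]), (0.2, [319.3, 255.1], [450.0, -10.0])]
shut_clamp [(0.73, [240.0, 207.0], [569.0, 200.0]), (0.65, [469.4, 260.5], [447.0, -395.0]), (0.64, [236.7, 264.3], [421.0, 203.0]), (0.64, [187.0, 239.4], [481.0, 335.0])]
riser_top [(0.91, [315.6, 198.3], [591.0, 2.0])]
lens_mid [(0.85, [316.5, 253.7], [454.0, -5.0])]
hood_mid [(0.56, [382.9, 209.6], [566.0, -164.0]), (0.5, [320.1, 196.9], [593.0, -9.0]), (0.5, [386.5, 194.1], [604.0, -172.0]), (0.5, [317.8, 198.7], [588.0, -4.0])]
canister_mid [(0.58, [320.4, 148.3], [711.0, -7.0]), (0.23, [467.5, 262.4], [443.0, -366.0])]
cup_mid [(0.56, [472.0, 260.3], [448.0, -394.0])]
lens_cap_mid [(0.81, [479.3, 174.3], [670.0, -419.0])]
```

```bash
python3 - <<'E'
import cv2
t=cv2.imread("pics/top0.png"); s=cv2.imread("pics/scene0.png")
cv2.imwrite("pics/a.png",cv2.resize(t[130:330,150:420],(800,593),interpolation=cv2.INTER_CUBIC))
cv2.imwrite("pics/b.png",cv2.resize(s[150:300,340:540],(800,600),interpolation=cv2.INTER_CUBIC))
E
```

```text
(no output)
```

View pics/a.png

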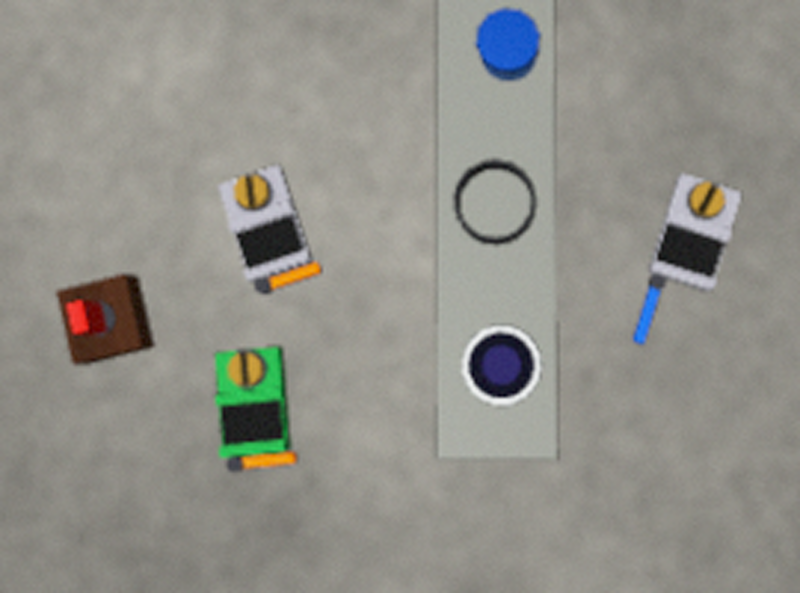

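View pics/b.png

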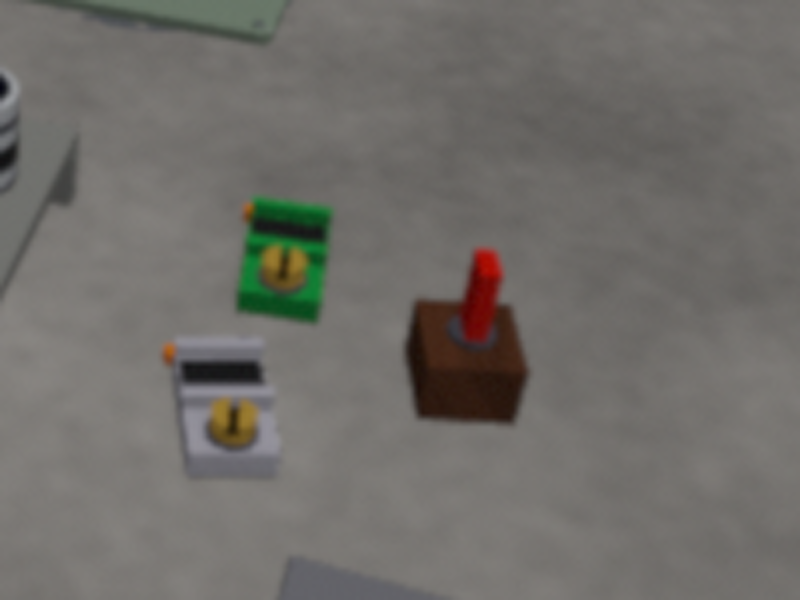

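View pics/scene0.png

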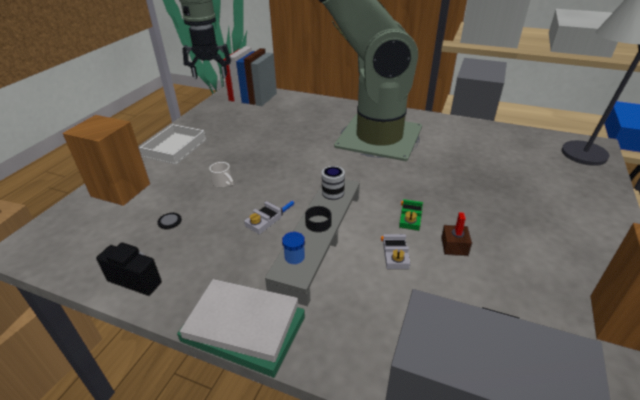

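The aluminium shut clamp's screw, with orange latch, is at top pixel (231,193). Its green look-alike at (231,257) is rejected. The open clamp with blue latch is at (385,195). The only red handle is at (179,238), in the dark stand at (189,240); the big wood block and books are not it. Next I'll fit the shapes for accuracy.

```bash
cat >> h.py <<'E'
from scipy.optimize import minimize
def box(x,y,yaw,lx,ly,z0,z1):
    c,s=np.cos(yaw),np.sin(yaw)
    return [[x+c*a-s*b,y+s*a+c*b,z] for a in(-lx/2,lx/2) for b in(-ly/2,ly/2) for z in(z0,z1)]
def cyl(x,y,r,z0,z1):
    return [[x+r*np.cos(t),y+r*np.sin(t),z] for t in np.linspace(0,2*np.pi,40) for z in(z0,z1)]
S=6
def softmask(p,kind,cen,w=30):
    im=p["image"]; u0,v0=int(cen[0])-w,int(cen[1])-w
    c=cv2.resize(im[v0:v0+2*w,u0:u0+2*w],None,fx=S,fy=S,interpolation=cv2.INTER_CUBIC).astype(float)
    r,g,b=c[...,0],c[...,1],c[...,2]; mx=c.max(2)+1
    m={"red":(r-g)/mx>0.55,"gold":(r-b)/mx>0.33,"wood":((r-b)/mx>0.28)}[kind]&(mx>40)
    if kind=="gold": m&=(r-g)/mx<0.4
    m=m.astype(np.uint8)
    k=cv2.getStructuringElement(cv2.MORPH_ELLIPSE,(5*S//2*2+1,)*2)
    if kind=="gold": m=cv2.morphologyEx(cv2.copyMakeBorder(m,60,60,60,60,0),cv2.MORPH_CLOSE,k)[60:-60,60:-60]
    n,l,st,ce=cv2.connectedComponentsWithStats(m)
    i=1+np.argmin([np.hypot(*(ce[j]-w*S))-0.05*st[j,4]**.5*S for j in range(1,n)])
    return (l==i).astype(np.uint8),u0,v0
def iou(p,M,shape):
    m,u0,v0=M
    P=np.array([[(u-u0+.5)*S-.5,(v-v0+.5)*S-.5] for u,v in(proj(p,X) for X in shape)])
    h=np.zeros_like(m); cv2.fillConvexPoly(h,cv2.convexHull((P*16).astype(np.int32)),1,shift=4)
    return (h&m).sum()/max(1,(h|m).sum())
def fit(views,shape,x0,d):
    f=lambda v:-sum(iou(p,M,shape(*v)) for p,M in views)
    r=minimize(f,x0,method="Nelder-Mead",options=dict(initial_simplex=np.array([x0]+[np.array(x0)+np.eye(len(x0))[i]*d[i] for i in range(len(x0))]),xatol=.02,fatol=1e-4))
    return r.x,-r.fun/len(views)
def slot_yaw(p,x,y,guess,z=39.,r=11.5):
    # darkest line through the head's middle, top face rectified
    best=[]; g=p["image"].astype(float).sum(2)
    t=np.linspace(-r,r,40); sm=lambda yaw,o: np.mean([cv2.remap(g.astype(np.float32),np.float32([[q[0] for q in Q]]),np.float32([[q[1] for q in Q]]),cv2.INTER_CUBIC).mean() for Q in [[proj(p,[x+a*np.cos(yaw)-o*np.sin(yaw),y+a*np.sin(yaw)+o*np.cos(yaw),z]) for a in t]]])
    c=[(sm(yaw,o),yaw,o) for yaw in guess+np.linspace(-.8,.8,65) for o in np.linspace(-3,3,7)]
    return min(c)
E
cat > m.py <<'E'
from h import *
C={"scene":dict(key=(460,224),shut=(397.6,252),open=(256.7,214)),"top":dict(key=(179,238),shut=(232,193),open=(385,195))}
P={n:read_camera(n) for n in C}
for n in C:
    p=P[n]
for name,x0,kind in(("shut",(600,212),"gold"),("open",(600,-176),"gold")):
    sh=lambda x,y:cyl(x,y,14,22,39)
    V={n:(P[n],softmask(P[n],kind,C[n][name],16)) for n in C}
    for ns in(["top"],["scene"],["top","scene"]):
        r,q=fit([V[n] for n in ns],sh,x0,(4,4)); print(name,ns,np.round(r,1),round(q,3))
    for n in C: print("slot",n,np.round(slot_yaw(P[n],r[0],r[1],0. if name=="shut" else -.4),3))
V={n:(P[n],softmask(P[n],"red",C[n]["key"],26)) for n in C}
for ns in(["top"],["scene"],["top","scene"]):
    for y0 in (0,.3):
        r,q=fit([V[n] for n in ns],lambda x,y,a:box(x,y,a,26,14,50,105),(482,331,y0),(4,4,.2)); print("key",ns,np.round(r,2),round(q,3))
V={n:(P[n],softmask(P[n],"wood",(np.array(C[n]["key"])+((9,2) if n=="top" else (-3,15))),34)) for n in C}
for n in V: print(V[n][1][0].sum()/36)
r,q=fit([V[n] for n in C],lambda x,y,a:box(x,y,a,64,60,0,45),(482,331,.2),(4,4,.1)); print("stand",np.round(r,2),round(q,3))
E
python3 m.py
```

```text
shut ['top'] [599.7 210.5] 0.925
shut ['scene'] [597.1 208.7] 0.843
shut ['top', 'scene'] [599.2 209.8] 0.868
slot scene [ 1.79891e+02  1.50000e-01 -1.00000e+00]
slot top [146.335   0.15    0.   ]
open ['top'] [ 601.9 -181.2] 0.941
open ['scene'] [ 600.  -183.2] 0.875
open ['top', 'scene'] [ 602.1 -181.4] 0.88
slot scene [273.522  -0.375  -1.   ]
slot top [114.291  -0.45    0.   ]
key ['top'] [4.8657e+02 3.3461e+02 3.0000e-01] 0.95
key ['top'] [4.8656e+02 3.3459e+02 3.0000e-01] 0.949
key ['scene'] [4.8730e+02 3.3246e+02 1.1000e-01] 0.849
key ['scene'] [4.8692e+02 3.3225e+02 9.0000e-02] 0.847
key ['top', 'scene'] [4.8641e+02 3.3383e+02 2.3000e-01] 0.86
key ['top', 'scene'] [4.8628e+02 3.3370e+02 2.1000e-01] 0.859
796.1944444444445
628.6388888888889
stand [4.8577e+02 3.3288e+02 2.4000e-01] 0.774
```

```bash
python3 -m jog '[[54,-9,-10,-10],[109,-18,-20,-20],[163,-27,-20,-30],[217,-36,-20,-40],[263,-70,-20,-50],[309,-104,-20,-60],[355,-138,-20,-70],[401,-172,-20,-80]]' 100; python3 -c "
from h import *
s=get_state();print(s['q'],s['clock']);print(rot(s['eef_rot']))"
```

```text
clock: 2.4
ee_pos: [532.4, -199.8, 251.4]
eef_rot: [0.0, 0.611, 0.792, 0.0]
ft_force: [1.3, -1.0, 0.2]
opening: 85.3
grip_force: 0.0
[ 0.4962117   0.691954   -0.38408996  1.47092008  0.2821764   1.03324396
  0.30391089] 2.4
[[-2.53900387e-01  9.67230345e-01  2.32267586e-04]
 [ 9.67230353e-01  2.53900423e-01 -1.41437390e-04]
 [-1.95775374e-04  1.88745252e-04 -9.99999963e-01]]
```

```bash
cat >> h.py <<'E'
def go(*T):
    s=get_state(); M=rot(s["eef_rot"]); y0=np.arctan2(M[1,0],M[0,0])
    print("now",np.round(s["ee_pos"],1),"yaw",round(y0,3),"q7",round(s["q"][6],2),"tilt",np.round(M[2,:2],4),"t",s["clock"])
    for x,y,z,yaw in T:
        d=M.T@(np.array([x,y,z])-s["ee_pos"]); r=-(yaw-y0); r=np.degrees((r+np.pi)%(2*np.pi)-np.pi)
        print(np.round(d,1),round(r,1))
E
python3 -c "
from h import *
go((560,60,230,2.6),(486,333.5,140,3.37))"
```

```text
now [ 532.4 -199.8  251.4] yaw 1.828 q7 0.3 tilt [-0.0002  0.0002] t 2.4
[244.3  92.7  21.4] -44.3
[527.6  90.5 111.3] -88.4
```

```bash
python3 -m jog '[[55,20,5,-10],[110,40,10,-20],[165,60,15,-30],[220,80,20,-40],[275,92,20,-50],[332,92,20,-60],[389,91,30,-70],[446,91,45,-80]]'; python3 -c "
from h import *
go((486.3,333.5,140,3.37))"
```

```text
clock: 3.4
ee_pos: [508.5, 254.9, 206.3]
eef_rot: [0.0, -0.041, 0.999, 0.0]
ft_force: [1.2, -0.0, -0.0]
opening: 85.5
grip_force: 0.0
now [508.5 254.9 206.3] yaw -3.06 q7 0.62 tilt [-0.0009  0.0002] t 3.4
[15.8 80.1 66.3] -8.4
```

```bash
python3 -m jog '[[8,40,20,-4],[16,80,40,-8],[16,80,66,-8.4],[16,80,85,-8.4],[16,80,105,-8.4],[16,80,125,-8.4],[16,80,146,-8.4],[16,80,146,-8.4]]'; python3 -c "
from h import *
go((486.3,333.5,60,3.37))
for n in('scene','top'):
    p=read_camera(n); c=proj(p,[486,333,70]); u,v=int(c[0])-40,int(c[1])-40; q=p['image'][v:v+80,u:u+80,::-1]; cv2.imwrite('pics/%s1.png'%n,q)
a=[cv2.resize(cv2.imread('pics/%s1.png'%n),(400,400),interpolation=cv2.INTER_CUBIC) for n in('scene','top')]
cv2.imwrite('pics/g1.png',np.hstack(a))"
```

```text
clock: 4.4
ee_pos: [486.4, 331.4, 59.4]
eef_rot: [-0.001, -0.111, 0.994, -0.0]
ft_force: [0.0, -0.6, 0.6]
opening: 85.3
grip_force: 0.0
now [486.4 331.4  59.4] yaw -2.918 q7 0.5 tilt [ 0.0018 -0.0008] t 4.4
[-0.4  2.  -0.6] -0.3
```

View pics/g1.png

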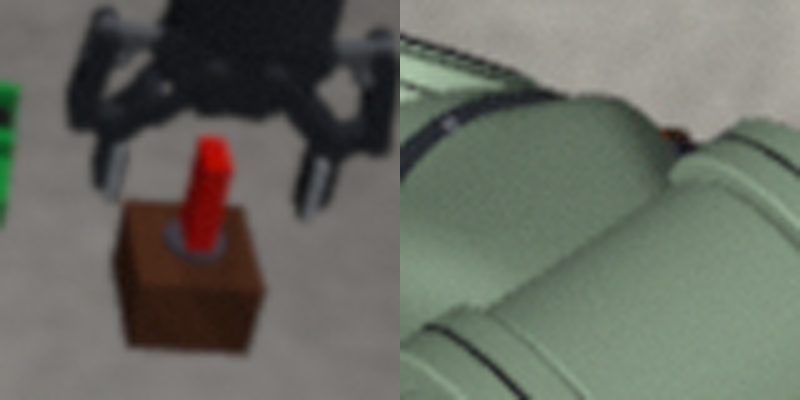

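The key stands between the open fingers (left half, about (205,195)), roughly centred. The top view is hidden by the arm. I'll close now.

```bash
python3 -m jog '[[0,2,0,0],[0,2,0,0],[0,2,0,0],[0,2,0,0],[0,2,0,0],[0,2,0,0],[0,2,0,0],[0,2,0,0]]' 0; python3 -c "
from h import *
s=get_state();print(s['ft_force'],s['ft_torque'],s['opening'],s['grip_force'])
go((486.3,333.5,60,3.37))"
```

```text
clock: 5.5
ee_pos: [486.6, 333.1, 60.3]
eef_rot: [0.0, -0.111, 0.994, -0.001]
ft_force: [1.2, -5.2, 3.6]
opening: 13.6
grip_force: 59.9
[ 1.15457553 -5.18517987  3.62441135] [-1.32352577 -0.21400232  0.03519475] 13.584458616099692 59.902111887931824
now [486.6 333.1  60.3] yaw -2.919 q7 0.5 tilt [ 0.0001 -0.0011] t 5.5
[0.2 0.4 0.3] -0.3
```

```bash
python3 -m jog '[[0,0,-10,0],[0,0,-20,0],[0,0,-30,0],[0,0,-42,0],[0,0,-56,0],[0,0,-70,0],[0,0,-70,0],[0,0,-70,0]]' ; python3 -c "
from h import *
go((599.5,210.3,118,3.29))
s=get_state();print(s['ft_force'],s['ft_torque'],s['opening'],s['grip_force'])"
```

```text
clock: 6.5
ee_pos: [486.3, 333.6, 130.1]
eef_rot: [-0.0, -0.111, 0.994, -0.0]
ft_force: [0.5, -0.5, -1.0]
opening: 13.3
grip_force: 59.6
now [486.3 333.6 130.1] yaw -2.918 q7 0.57 tilt [ 0.0003 -0.0001] t 6.5
[ -83.1 -145.3   12. ] 4.3
[ 0.5466011  -0.52669135 -1.0134954 ] [-0.00405181  0.05482089  0.04864222] 13.264280968418635 59.62643802165985
```

```bash
python3 -m jog '[[-15,-26,0,0],[-30,-52,0,1],[-45,-78,2,2],[-60,-104,6,3],[-74,-128,10,4],[-83,-145,12,4.3],[-83,-145,12,4.3],[-83,-145,12,4.3]]' ; python3 - <<'E'
from h import *
go((599.5,210.3,98,3.29))
out=[]
for n in('scene','top'):
    p=read_camera(n); c=proj(p,[599.5,210,60]); u,v=int(c[0])-30,int(c[1])-30; q=p['image'][v:v+60,u:u+60,::-1]
    out.append(cv2.resize(q,(400,400),interpolation=cv2.INTER_CUBIC))
    if n=='scene':
        print('key_tip',[(m['conf'],m['location']) for m in mark_of(p,'key_tip')[:2]],'pred',proj(p,[599.5,210.3,63]),'slotpred',proj(p,[599.5,210.3,39]))
        print('slot',[(m['conf'],m['location']) for m in mark_of(p,'shut_slot')[:3]])
        print('crop',u,v)
cv2.imwrite('pics/g2.png',np.hstack(out))
E
```

```text
clock: 7.5
ee_pos: [598.8, 211.8, 118.4]
eef_rot: [-0.0, -0.075, 0.997, 0.0]
ft_force: [0.2, 0.1, -0.6]
opening: 13.5
grip_force: 59.6
now [598.8 211.8 118.4] yaw -2.992 q7 0.82 tilt [0.0004 0.0008] t 7.5
[-0.5 -1.6 20.4] 0.1
key_tip [(0.47, [399.9, 240.4])] pred [np.float64(399.78499171550493), np.float64(245.61351536408512)] slotpred [np.float64(398.7595369282694), np.float64(252.82031530465076)]
slot [(0.66, [396.3, 254.2])]
crop 369 216
```

View pics/g2.png

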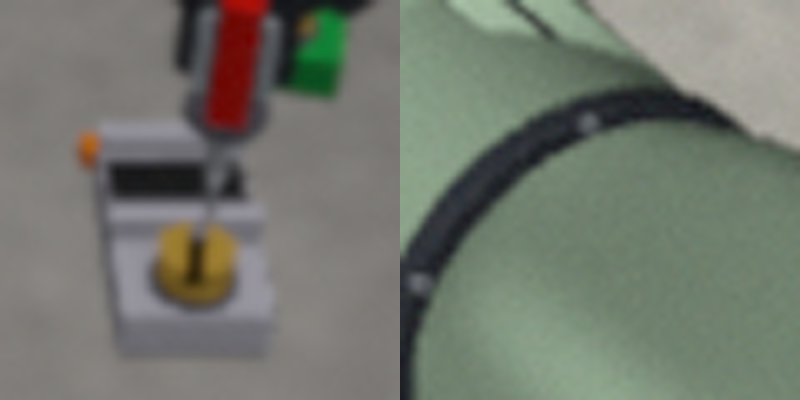

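The scene view shows the key upright, with its blade edge at about crop (212,215) = pixel (401,248). That is slightly right of and behind the slot at crop (197,252), about 1 px or 1.5–2 mm, as the pose readout also says. I'll correct it and descend partway.

```bash
python3 -m jog '[[0,-1.5,3,0],[0,-1.5,6,0],[0,-1.5,10,0],[0,-1.5,14,0],[0,-1.5,18,0],[0,-1.5,18,0],[0,-1.5,18,0],[0,-1.5,18,0]]' ; python3 - <<'E'
from h import *
go((599.5,210.3,98,3.29))
s=get_state();print(s['ft_force'],s['ft_torque'])
p=read_camera('scene'); u,v=369,216; q=p['image'][v:v+60,u:u+60,::-1]
cv2.imwrite('pics/g3.png',cv2.resize(q,(600,600),interpolation=cv2.INTER_CUBIC))
for X in([599.5,210.3,45],[599.5,210.3,85],[599.5,210.3,39],[613.5,212.4,39],[585.5,208.2,39],[599.5,211.3,39]): print(X,(np.array(proj(p,X))-[u,v]+.5)*10)
E
```

```text
clock: 8.7
ee_pos: [599.7, 209.3, 100.5]
eef_rot: [0.0, -0.074, 0.997, 0.0]
ft_force: [-0.8, -0.5, 0.4]
opening: 13.2
grip_force: 59.6
now [599.7 209.3 100.5] yaw -2.993 q7 0.81 tilt [-0.0002  0.0001] t 8.7
[0.1 1.1 2.5] -0.0
[-0.80349409 -0.45112313  0.3817025 ] [-0.04903154 -0.02675806 -0.00815271]
[599.5, 210.3, 45] [305.13083862 355.38411269]
[599.5, 210.3, 85] [322.52046632 233.17144232]
[599.5, 210.3, 39] [302.59536928 373.20315305]
[613.5, 212.4, 39] [297.78525316 414.79396711]
[585.5, 208.2, 39] [307.30153275 332.51116877]
[599.5, 211.3, 39] [306.70087242 374.26479439]
```

View pics/g3.png

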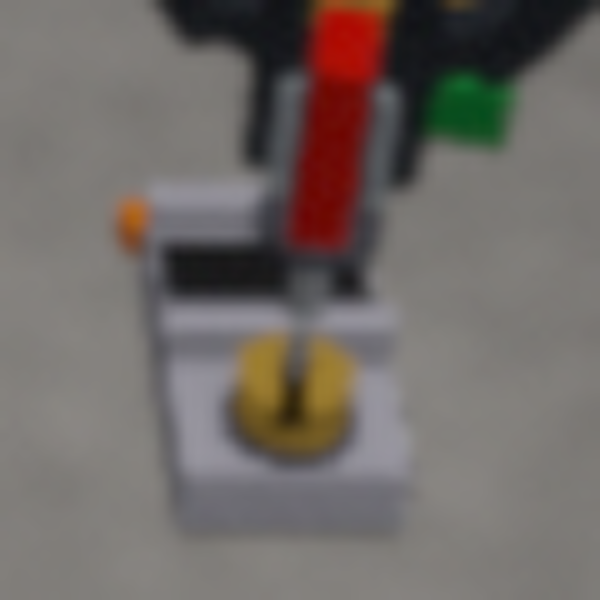

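The blade edge at crop (298,368) lines up with the slot, whose dark line runs from (297,345) to (296,410). I'll lower slowly and check the force.

```bash
python3 -m jog '[[0,0,2,0],[0,0,4,0],[0,0,6,0],[0,0,8,0],[0,0,9,0],[0,0,9,0],[0,0,9,0],[0,0,9,0]]' ; python3 - <<'E'
from h import *
go((599.5,210.3,88,3.29))
s=get_state();print(s['ft_force'],s['ft_torque'])
E
```

```text
clock: 9.75
ee_pos: [599.7, 209.2, 91.4]
eef_rot: [0.0, -0.074, 0.997, 0.0]
ft_force: [-0.4, -0.1, -0.6]
opening: 13.3
grip_force: 59.6
now [599.7 209.2  91.4] yaw -2.993 q7 0.8 tilt [-0.0001  0.0001] t 9.75
[0.  1.1 3.4] -0.0
[-0.42906277 -0.13774126 -0.60127518] [0.03310305 0.02307431 0.05791472]
```

```bash
python3 -m jog '[[0,0,1.5,0],[0,0,3,0],[0,0,3,7],[0,0,3,14],[0,0,3,21],[0,0,3,28],[0,0,3,35],[0,0,3,40]]' ; python3 - <<'E'
from h import *
go((599.5,210.3,88,3.29))
s=get_state();print(s['ft_force'],s['ft_torque'])
E
```

```text
clock: 10.75
ee_pos: [599.8, 209.5, 88.2]
eef_rot: [0.0, 0.273, 0.962, 0.0]
ft_force: [3.3, 1.6, -3.5]
opening: 13.4
grip_force: 59.3
now [599.8 209.5  88.2] yaw 2.588 q7 0.22 tilt [-0.0001  0.0007] t 10.75
[0.7 0.5 0.2] -40.2
[ 3.28915468  1.61707561 -3.4617092 ] [ 0.38244325 -0.63185577  0.13402851]
```

```bash
python3 -m jog '[[0,0,0,3],[0,0,0,6],[0,0,0,9],[0,0,0,12],[0,0,0,14],[0,0,0,16],[0,0,0,16],[0,0,0,16]]' ; python3 - <<'E'
from h import *
go((599.5,210.3,88,3.29))
s=get_state();print(s['ft_force'],s['ft_torque'])
E
```

```text
clock: 11.75
ee_pos: [599.8, 209.4, 88.4]
eef_rot: [0.0, 0.402, 0.915, 0.0]
ft_force: [4.2, 2.7, -4.8]
opening: 13.6
grip_force: 59.5
now [599.8 209.4  88.4] yaw 2.313 q7 -0.0 tilt [0.0001 0.0005] t 11.75
[0.8 0.4 0.4] -56.0
[ 4.21367544  2.7242002  -4.77944889] [ 0.67967796 -1.07400519  0.04761581]
```

```bash
python3 -m jog '[[0,0,0,2],[0,0,0,4],[0,0,0,6],[0,0,0,8],[0,0,0,10],[0,0,0,12],[0,0,0,12],[0,0,0,12]]' ; python3 - <<'E'
from h import *
go((599.5,210.3,88,3.29))
s=get_state();print(s['ft_force'],s['ft_torque'])
E
```

```text
clock: 12.75
ee_pos: [599.9, 209.4, 88.4]
eef_rot: [0.0, 0.497, 0.868, 0.0]
ft_force: [5.4, 2.4, -4.8]
opening: 13.5
grip_force: 59.5
now [599.9 209.4  88.4] yaw 2.102 q7 -0.17 tilt [0.0001 0.0008] t 12.75
[1.  0.1 0.4] -68.1
[ 5.43372045  2.35700758 -4.75158599] [ 0.70508022 -1.4738024   0.0906589 ]
```

```bash
python3 -m jog '[[0,0,0,2],[0,0,0,4],[0,0,0,6],[0,0,0,6],[0,0,0,6],[0,0,0,6],[0,0,0,6],[0,0,0,6]]' ; python3 - <<'E'
from h import *
go((599.5,210.3,88,3.29))
s=get_state();print(s['ft_force'],s['ft_torque'])
p=read_camera('scene'); u,v=369,216; q=p['image'][v:v+60,u:u+60,::-1]
cv2.imwrite('pics/g4.png',cv2.resize(q,(600,600),interpolation=cv2.INTER_CUBIC))
E
```

```text
clock: 13.75
ee_pos: [599.8, 209.3, 88.4]
eef_rot: [0.0, 0.541, 0.841, 0.0]
ft_force: [4.6, 2.8, -3.3]
opening: 13.2
grip_force: 59.9
now [599.8 209.3  88.4] yaw 1.998 q7 -0.25 tilt [0.     0.0004] t 13.75
[1.1 0.1 0.4] -74.0
[ 4.59277301  2.83867269 -3.29046864] [ 0.48007977 -1.38019715  0.46597964]
```

View pics/g4.png

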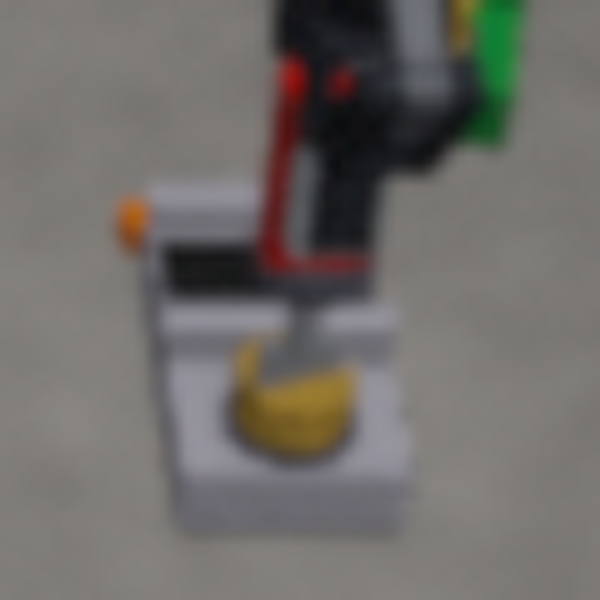

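The blade is seated in the slot (edge line about (265–350, 375)) and the torque has risen to 0.47 N m, so the stop is near. A few more degrees will confirm it.

```bash
python3 -m jog '[[0,0,0,1],[0,0,0,2],[0,0,0,3],[0,0,0,4],[0,0,0,4],[0,0,0,4],[0,0,0,4],[0,0,0,4]]' ; python3 - <<'E'
from h import *
go((599.5,210.3,88,3.29))
s=get_state();print(s['ft_force'],s['ft_torque'])
E
```

```text
clock: 14.8
ee_pos: [600.3, 208.9, 88.6]
eef_rot: [0.001, 0.57, 0.822, 0.0]
ft_force: [6.7, 0.6, -1.2]
opening: 13.6
grip_force: 60.3
now [600.3 208.9  88.6] yaw 1.928 q7 -0.31 tilt [-0.0007  0.0011] t 14.8
[ 1.6 -0.2  0.6] -78.0
[ 6.69083276  0.58862333 -1.23559395] [-0.03989345 -1.82104646  0.56700779]
```

The torque is 0.57 N m, firmly at the stop. I'll back off a little to unload and lift out.

```bash
python3 -m jog '[[0,0,0,-5],[0,0,0,-9],[0,0,-10,-9],[0,0,-25,-9],[0,0,-50,-9],[0,0,-80,-9],[0,0,-115,-9],[0,0,-125,-9]]' ; python3 - <<'E'
from h import *
go((602,100,213,2.5),(602,-181.5,213,2.72),(602,-181.5,213,-.42))
s=get_state();print(s['ft_force'],s['ft_torque'])
E
```

```text
clock: 15.8
ee_pos: [599.9, 209.3, 216.0]
eef_rot: [0.001, 0.504, 0.864, 0.001]
ft_force: [0.1, 0.5, -1.1]
opening: 13.0
grip_force: 60.1
now [599.9 209.3 216. ] yaw 2.085 q7 -0.12 tilt [-0.0004  0.0023] t 15.8
[-96.2 -51.9   2.9] -23.8
[-341.3 -190.3    2.7] -36.4
[-341.3 -190.3    2.7] 143.5
[ 0.14863645  0.4766961  -1.14218247] [ 0.04479508  0.00347506 -0.04525945]
```

```bash
python3 - <<'E'
from h import *
p=read_camera('scene')
for c in(598,600): 
  for z in (37,39): print(np.round(slot_yaw(p,c,209.5,-1.,z,r=10),2))
u,v=369,180; q=p['image'][v:v+90,u:u+60,::-1]
cv2.imwrite('pics/g5.png',cv2.resize(q,(400,600),interpolation=cv2.INTER_CUBIC))
E
```

```text
[269.18  -0.73  -2.  ]
[272.3   -0.73   0.  ]
[265.58  -0.73  -3.  ]
[268.59  -0.73  -1.  ]
```

View pics/g5.png

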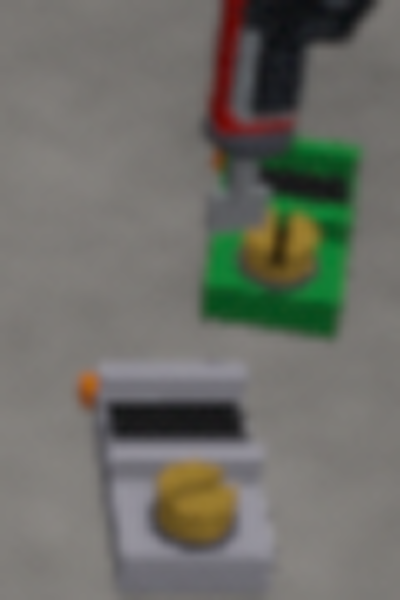

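```bash
python3 - <<'E'
from h import *
p=read_camera('scene'); s=p
for y in(-.6,-.73,-.85,-.96,-1.05,-1.15):
    a=np.array(proj(p,[599.5+10*np.cos(y),209.5+10*np.sin(y),39])); b=np.array(proj(p,[599.5-10*np.cos(y),209.5-10*np.sin(y),39])); d=b-a
    print(y,np.round(d,2),round(d[1]/d[0],3))
# dark ridge per column in top-face patch
u,v=385,244; g=cv2.resize(p['image'][v:v+22,u:u+24].sum(2).astype(np.float32),None,fx=6,fy=6,interpolation=cv2.INTER_CUBIC)
pts=[]
for c in range(44,104,4):
    col=g[20:70,c]; r=np.argmin(col)+20; pts.append((c/6+u,r/6+v))
print(np.round(pts,1).tolist()); pts=np.array(pts); print(np.polyfit(pts[:,0],pts[:,1],1))
for n in ('shut_clamp','open_clamp'):pass
E
```

```text
-0.6 [ 6.21 -3.39] -0.545
-0.73 [ 6.9  -2.73] -0.395
-0.85 [ 7.43 -2.07] -0.279
-0.96 [ 7.82 -1.45] -0.185
-1.05 [ 8.07 -0.92] -0.115
-1.15 [ 8.27 -0.33] -0.04
[[392.3, 255.5], [393.0, 255.5], [393.7, 255.5], [394.3, 255.5], [395.0, 255.5], [395.7, 253.8], [396.3, 253.7], [397.0, 253.5], [397.7, 253.2], [398.3, 253.0], [399.0, 252.8], [399.7, 252.8], [400.3, 252.8], [401.0, 252.5], [401.7, 251.8]]
[-4.16964286e-01  4.19368155e+02]
```

Slot slope in the scene image is about -0.24, so yaw is about -0.9, which fits the stop. I'll carry the key across the riser with its tip at about z 155, and recheck the screw from the top afterwards.

```bash
python3 -m jog '[[-40,-22,0,-4],[-85,-47,0,-9],[-130,-72,0,-14],[-175,-97,0,-19],[-220,-122,0,-24],[-265,-147,0,-29],[-310,-172,0,-33],[-341,-190,0,-36.4]]' ; cat > m2.py <<'E'
from h import *
go((602,-181.5,130,2.72))
for n in('top','scene'):
    p=read_camera(n)
    if n=='top':
        print('shut',np.round(slot_yaw(p,599.5,210,-.8),3)); 
        for z in(599,600,601): print(np.round(slot_yaw(p,z,210.5,-.9),3))
    m,u0,v0=softmask(p,"red",proj(p,[602,-181.5,get_state()['ee_pos'][2]+10]),26); print(n,m.sum()/36)
    if n=='scene':
        c=proj(p,[602,-181,50 ]); u,v=int(c[0])-45,int(c[1])-70
        q=p['image'][v:v+100,u:u+90,::-1]; cv2.imwrite('pics/g6.png',cv2.resize(q,(540,600),interpolation=cv2.INTER_CUBIC)); print(u,v)
E
python3 m2.py
```

```text
clock: 16.9
ee_pos: [601.2, -183.7, 212.0]
eef_rot: [-0.001, 0.209, 0.978, -0.0]
ft_force: [0.5, 0.1, -0.1]
opening: 13.4
grip_force: 60.1
now [ 601.2 -183.7  212. ] yaw 2.721 q7 1.0 tilt [ 0.002  -0.0008] t 16.9
[ 0.   2.4 82. ] 0.1
shut [146.884  -0.85    0.   ]
[146.319  -0.85    0.   ]
[146.453  -0.85   -1.   ]
[150.222  -0.85   -2.   ]Traceback (most recent call last):
  File "m2.py", line 8, in <module>
    m,u0,v0=softmask(p,"red",proj(p,[602,-181.5,get_state()['ee_pos'][2]+10]),26); print(n,m.sum()/36)
            ~~~~~~~~^^^^^^^^^^^^^^^^^^^^^^^^^^^^^^^^^^^^^^^^^^^^^^^^^^^^^^^^^^^^^
  File "h.py", line 34, in softmask
    i=1+np.argmin([np.hypot(*(ce[j]-w*S))-0.05*st[j,4]**.5*S for j in range(1,n)])
        ~~~~~~~~~^^^^^^^^^^^^^^^^^^^^^^^^^^^^^^^^^^^^^^^^^^^^^^^^^^^^^^^^^^^^^^^^^
    return _wrapfunc(a, 'argmin', axis=axis, out=out, **kwds)
    return _wrapit(obj, method, *args, **kwds)
    result = getattr(arr, method)(*args, **kwds)
ValueError: attempt to get argmin of an empty sequence
```

```bash
cat > m2.py <<'E'
from h import *
import sys
p=read_camera('scene'); s=get_state(); go((602,-181.5,108,2.72))
X=s['ee_pos']; tz=X[2]-55.3
# silhouettes: predict blade corners / handle corners for key yaw = tool yaw
c=proj(p,[602,-181,70]); u,v=int(c[0])-45,int(c[1])-75
q=cv2.resize(p['image'][v:v+100,u:u+90,::-1],(540,600),interpolation=cv2.INTER_CUBIC); raw=q.copy()
M=rot(s['eef_rot']); yaw=np.arctan2(M[1,0],M[0,0])
def dr(x,y,yw,lx,ly,z0,z1,col):
    P=(np.array([proj(p,k) for k in box(x,y,yw,lx,ly,z0,z1)])-[u,v]+.5)*6
    cv2.polylines(q,[cv2.convexHull(P.astype(np.int32))],True,col,1)
dr(X[0],X[1],yaw,20,3.5,tz,tz+16,(255,0,255)); dr(X[0],X[1],yaw,26,14,tz+45,tz+100,(255,255,0))
dr(602,-181.5,-.42,28,6.5,39,39,(0,255,0))
cv2.imwrite('pics/%s.png'%sys.argv[1],np.hstack([raw[:,70:470],q[:,70:470]]))
E
python3 -m jog '[[0,2,10,0],[0,2,20,0],[0,2,30,0],[0,2,40,0],[0,2,50,0],[0,2,60,0],[0,2,70,0],[0,2,70,0]]'; python3 m2.py g6
```

```text
clock: 17.95
ee_pos: [602.7, -179.2, 142.5]
eef_rot: [-0.001, 0.209, 0.978, 0.0]
ft_force: [0.5, 0.3, -1.0]
opening: 13.1
grip_force: 60.1
now [ 602.9 -179.2  143.1] yaw 2.721 q7 0.95 tilt [0.0004 0.0001] t 18.0
[-0.1 -2.5 35.1] 0.1
```

View pics/g6.png

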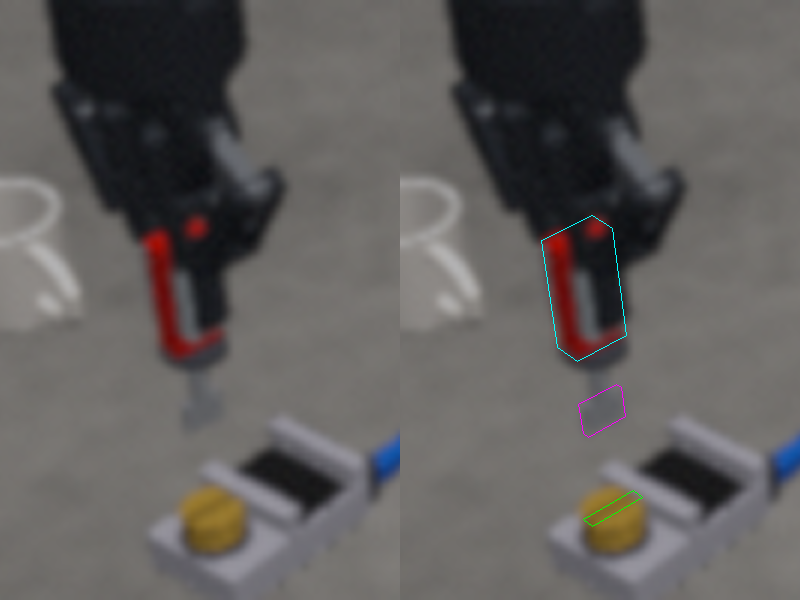

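The left panel shows the key upright at (200,400) above the open screw (213,515). The overlay of the predicted blade and slot matches, and the blade is parallel to the slot. I'll correct 3 mm and descend.

```bash
python3 -m jog '[[-0.5,-1.5,5,0],[-0.5,-2.5,10,0],[-0.5,-2.5,15,0],[-0.5,-2.5,20,0],[-0.5,-2.5,25,0],[-0.5,-2.5,25,0],[-0.5,-2.5,25,0],[-0.5,-2.5,25,0]]'; python3 -c "
from h import *
go((602.3,-182,105.5,2.72))"; python3 -c "
from h import *
read_camera('scene');read_camera('scene')
go((602.3,-182,105.5,2.72))"
```

```text
clock: 19.0
ee_pos: [602.5, -181.8, 118.5]
eef_rot: [0.0, 0.209, 0.978, 0.0]
ft_force: [-0.8, 0.1, 0.6]
opening: 13.2
grip_force: 60.1
now [ 602.5 -181.8  118.5] yaw 2.721 q7 0.93 tilt [-0.0002  0.0001] t 19.0
[ 0.1 -0.3 13. ] 0.0
now [ 602.5 -181.8  118.4] yaw 2.721 q7 0.93 tilt [-0.0002  0.0001] t 19.1
[ 0.1 -0.3 12.9] 0.0
```

```bash
python3 -m jog '[[0,0,3,0],[0,0,6,0],[0,0,9,0],[0,0,12,0],[0,0,12,0],[0,0,12,0],[0,0,12,0],[0,0,12,0]]'; python3 m2.py g7
```

```text
clock: 20.1
ee_pos: [602.5, -181.8, 106.4]
eef_rot: [0.0, 0.209, 0.978, 0.0]
ft_force: [0.5, -0.1, -0.3]
opening: 13.3
grip_force: 60.1
now [ 602.4 -181.8  106.3] yaw 2.721 q7 0.92 tilt [0. 0.] t 20.15
[ 0.5  0.1 -1.7] 0.0
```

View pics/g7.png

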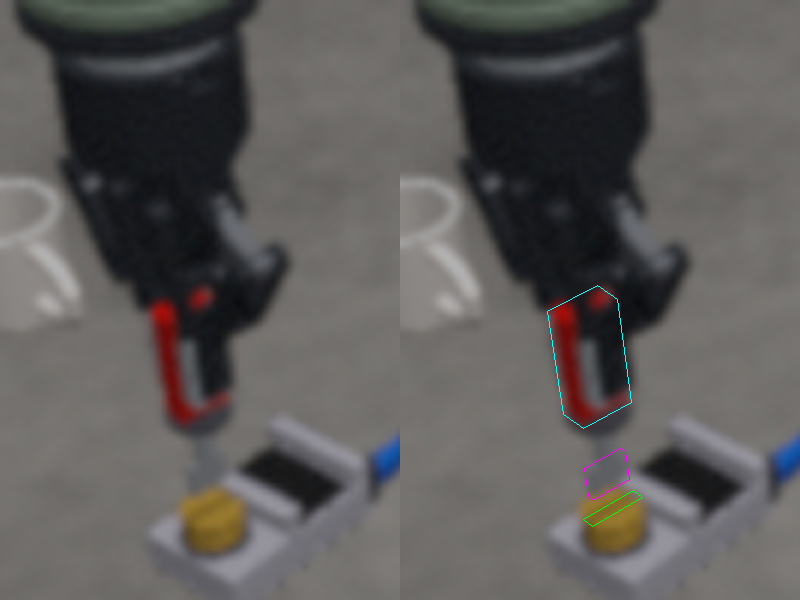

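The blade (about (208,480), left panel) hovers just above the screw, centred and in line with the slot, matching the overlay. No contact force. I'm handing in.

```bash
python3 -c "
from station import *
print(job_done())"
```

```text
the job is handed in; nothing more can be done
None
```

I turned the shut clamp's screw clockwise until torque rose to 0.57 N m, which I took as its stop, and handed in with the key held upright about 12 mm above the open clamp's screw, centred and in line with its slot; no verdict was returned.

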